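# Load a slip barrel and arm the dispenser's locking toggle

### The job

Get the slip dispenser ready: pick up the flanged barrel, slide it sideways into the dispenser's slotted plate until it is fully home with its flange resting on the plate under the two lips, and let it go. Then arm the dispenser: pull the ball-ended locking toggle straight out along its stem so that it clears its gate, flip it over to the other side (towards the front of the machine) and let it spring back in so that it is locked there. Do not force the toggle across without pulling it out, and do not knock the plain jar away.

Things in the scene. Friction and masses are not known exactly. Their poses are not given: they have to be found in the camera images.
- dispenser: Slip dispenser, a grey machine fixed to the table; origin at table level under the centre of its 190 x 320 x 12 mm base plate. x points from its open front to its back, y to its left, z up. On its right (y = -100 mm) the aluminium slotted plate, on its left (y = +90 mm) the switch panel, sloping to the left. A pump box 87 mm high stands behind the plate from x = +43 mm.
- seat (a point): Home point: on the slotted plate's top face (125 mm above the table), where the barrel's axis stands when home; axes as dispenser. Level fork 8 mm thick; its slot, 30 mm wide, is open to the front (-x) and stops the barrel at x = +1.5 mm. Fork arms 25 mm wide reach to x = -75 mm. The barrel's foot is wider than the slot, so slide it in from the front (+x).
- mouth (a point): Front end of the slot, on the plate's top face, 95 mm in front of the home point; axes as dispenser. Two flared guides run from here (46 mm apart) 20 mm back to the fork arms.
- lips (a point): Midway between the front ends of the two lips, at the height of their undersides: 22 mm in front of the home point, 12 mm above the plate; axes as dispenser. From here to the back two lips 6 mm thick (30 mm gap between them) and side walls (54 mm apart) stand over the plate; the flange goes in below the lips.
- barrel: Flanged barrel, loose, upright, about 140 g; origin at the centre of its underside, z along its axis. From below: black foot 32 mm dia to 12 mm, white body 26 mm dia to 100 mm, white flange 48 mm dia to 106 mm, grey grip stub 22 mm dia to 160 mm. Stands on the table, right or left of the dispenser. When home it hangs with its foot 25 mm above the table.
- flange (a point): Centre of the underside of the barrel's flange, 100 mm above the barrel's foot; axes as the barrel.
- pivot (a point): Pivot of the toggle, on the face of the sloping switch panel, 48 mm above the table. z is the panel's outward normal, 35 degrees from vertical towards the dispenser's left (+y); x runs up the slope (towards the plate's side), y is the dispenser's x. A steel gate stands 24 mm off the face round the stem, within 19 mm of the pivot along x and 22 mm along y.
- guard (a point): Middle of the steel guard bar (12 mm thick, 116 mm long along y, on two posts) over the panel's upper edge, 64 mm up the slope from the pivot and 112 mm off the face; axes as pivot. A vertical gripper does not fit beside it over the toggle: come in tilted, along the panel normal or the stem.
- ball (a point): Centre of the black ball (22 mm dia) at the end of the toggle's steel stem (10 mm dia); 58 mm from the pivot when pushed in, 70 mm when pulled out. z points outward along the stem, x is the pivot's x.
- toggle (a joint): Flip angle of the toggle about the pivot's x axis (rad): 0 = off, stem leaning 0.44 rad from the panel normal to the dispenser's back (+x); 0.88 = on, leaning 0.44 rad to its front (-x), towards the robot. Light friction; a tooth in the gate blocks it between the two sides unless the stem is pulled out.
- bat (a joint): How far the stem is pulled out along its own axis (m): 0 = in, locked; 0.012 = fully out, a stop. To pass the middle it must be out about 0.009, so pull it fully out for the flip. A spring pulls it in: 4.5 N at 0, 8 N at 0.012.
- jar: Plain round white jar without flange, 40 mm dia, 100 mm high, with a grey cap 24 mm dia up to 130 mm; loose, origin at its underside. Stands on the table on the side where the barrel does not. Leave it.
There are look-alikes about, which are no part of the job. What is shaped like the barrel but turquoise is not meant.

How it is judged:
On the way, in this order (a step that is already met when the one before it is completed fails the run):
1. the barrel is home in the slotted plate and released (x of flange in the frame of seat between -0.006 and 0.006 m and y of flange in the frame of seat between -0.006 and 0.006 m and z of flange in the frame of seat between -0.004 and 0.004 m and angle between barrel's own z axis and vertical below 0.1 rad and contact force between the fingers and barrel below 0.1 N), for 0.2 s.
2. the toggle's stem is pulled out (5 mm or more) while still on its off side (value of joint bat above 0.005 m and value of joint toggle below 0.34 rad), for 0.02 s.
At the end, for the whole second after the job is handed in: The barrel hangs at rest in the plate: flange within 6 mm of the home point along and across the slot, its underside within 4 mm of the plate's top, upright within 0.1 rad; the toggle is flipped past 0.76 rad and its stem is back in to within 3 mm (x of flange in the frame of seat between -0.006 and 0.006 m and y of flange in the frame of seat between -0.006 and 0.006 m and z of flange in the frame of seat between -0.004 and 0.004 m and angle between barrel's own z axis and vertical below 0.1 rad and value of joint toggle above 0.76 rad and value of joint bat below 0.003 m and linear speed of barrel below 0.02 m/s and velocity of joint toggle below 0.1 rad/s); the robot touches nothing.
It fails at once if the toggle is forced across its gate without being pulled out (value of joint toggle between 0.34 and 0.54 rad and value of joint bat below 0.004 m).
It fails at once if the plain jar is knocked away (distance of jar from where it was at the start of the episode above 0.04 m).
It also fails if it takes over 67 s, if anything falls off the work surface, if the arm or the gripper's body presses on something with over 40 N, if the wrist force passes 120 N, or if a joint passes its speed limit or range.

### The arm

A 6-joint arm with a two-finger parallel gripper is mounted at the origin on the work surface. World frame = base frame: x ahead of the robot, y to its left, z up, the work surface at z = 0. Lengths are in m, angles in rad, forces in N, time in s.
With the tool pointing down it reaches from about 0.375 to 0.975 m from the base axis. Payload 3.8 kg.
Tool frame: the origin (TCP) lies midway between the tips of the shut fingers; the grasp point (between the pads) lies 19 mm behind it; z points along the fingers, y is the line along which they close (so a half turn about z gives the same grasp; the last joint's range is limited). The gripper opens to 88 mm and grips with 3 to 60 N. Pads are 18 mm wide; open, the fingers measure 123 mm over their backs; the gripper's body (75 mm by 187 mm) begins 45 mm behind the grasp point.
Start: joints at [1.217, 0.264, 1.604, -0, 1.274, -0.037], TCP at [0.21, 0.641, 0.239] pointing down, gripper open.
Joint ranges: [-2.63, 2.63], [-0.94, 2.18], [0.31, 2.57], [-1.31, 4.45], [0, 2.66], [-2.55, 2.55]. Speed limits (rad/s): [2.57, 2.57, 3.14, 3.14, 3.14, 3.14].

### API

Orientations are given as a rotation vector (axis times angle).
In Python, from cell import manip, inverse_kinematics, cams, order gives the robot as it stands. Calls block until the motion is done:
- manip.move_pose(position, orientation): joint-space move of the TCP to a pose.
- manip.move_linear(position, rate=0.15, rot=None): straight line of the TCP; rot=None keeps the orientation; rate is the mean speed in m/s.
- manip.set_joints(angles): joint-space move.
- manip.set_gripper(opening, force=None): finger opening in m; force is the grip in N (None keeps the last); returns when the fingers have stopped.
- manip.dwell(seconds).
- inverse_kinematics(position, orientation): joint angles nearest the present ones, or None.
- manip.state(): the state.
- cams.capture(name): name is "scene" or "top"; returns a dict with "image" (420x560x3 uint8, blue, green, red), "z_map" (420x560 float32, m along the optical axis (not along the pixel's ray), 0 where there is no reading), "intrinsics" (3x3 intrinsics, pixels), "position" and "orientation" of the camera in the world. Camera axes: x right, y down, z forward; pixel columns grow to the right and rows downward; lengths in m; the calibration is good to about 2 mm. A picture is of the moment at which its call begins.
A pose or a line that the arm cannot do raises manip.IKError and nothing moves.
- order.close_job(): hands the job in; it is judged then, once.
The state is a dict: "clock": time; "joint_pos": joint angles; "joint_velocities": joint speeds; "tau": joint torques, N m; "tool_pos": TCP position; "tcp_rot": TCP orientation; "contact_force": force on the tool from outside, world axes, zero at the start; "moment": the same for the moment, N m; "gripper_width": finger opening in m; "grasp_force": force on a finger pad.
Only numpy, scipy, OpenCV 4.12 (cv2) and the standard library are available. Lean on these libraries where they do the work, as an engineer would, in place of code of your own. Each camera call takes 0.05 s, during which the arm holds its last target. There are 200 camera calls.

## Working session

There is one attempt and no reset: what is moved stays moved. The work goes in short steps, each a Python script; the robot and the scene stay as the last script left them, time stands still between calls to the robot, and variables do not carry over. Pictures are saved under pics/ and viewed, at most 10 in all, crops included, and the job is handed in when it is done.

```bash
mkdir -p pics; ls; python3 - <<'E'
from cell import manip, cams
import cv2,pickle,numpy as np
d={n:cams.capture(n) for n in("scene","top")}
pickle.dump(d,open("d0.pkl","wb"))
for n in d:
    cv2.imwrite(f"pics/{n}0.png",d[n]["image"]); print(n,d[n]["position"],d[n]["orientation"],np.array(d[n]["intrinsics"]).tolist())
print(manip.state())
E
```

```text
pics
scene [ 1.09605985 -0.71907549  0.75171121] [-2.05824774 -0.78744503  0.3853039 ] [[457.26461079075955, 0.0, 280.3862773868548], [0.0, 457.26461079075955, 207.1083095612468], [0.0, 0.0, 1.0]]
top [ 0.39472422 -0.04120459  1.35331242] [-2.16571251  2.16621317 -0.08970134] [[504.05679207497485, 0.0, 275.96102068297165], [0.0, 504.05679207497485, 216.72083207061664], [0.0, 0.0, 1.0]]
{'clock': 0.1, 'joint_pos': array([ 1.21709886e+00,  2.64697865e-01,  1.60520898e+00, -2.94315209e-05,
        1.27371772e+00, -3.68775320e-02]), 'joint_velocities': array([ 0.00035205, -0.00060721, -0.00378439,  0.00069851, -0.00033753,
        0.00101595]), 'tau': array([-3.06797881e-05, -5.03619754e+01, -3.58069575e+01,  7.31321750e-02,
        2.34641443e-02, -6.01150327e-05]), 'tool_pos': array([0.21006977, 0.64080997, 0.23751437]), 'tcp_rot': array([-0.49550934, -3.10189638,  0.00313926]), 'contact_force': array([-0.43000455,  0.10151593, -0.23412152]), 'moment': array([-0.00726663,  0.0294408 ,  0.00622089]), 'grasp_force': 0.0, 'gripper_width': 0.08798912905385606}
```

View pics/scene0.png

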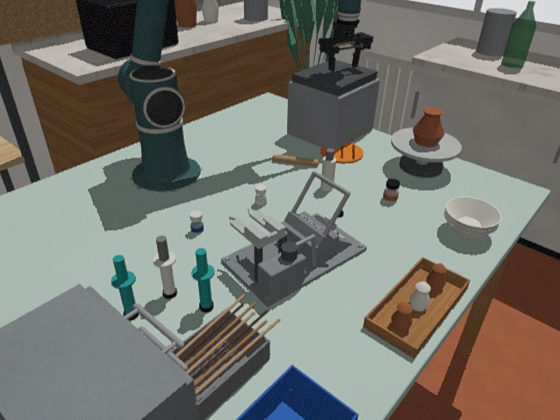

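View pics/top0.png

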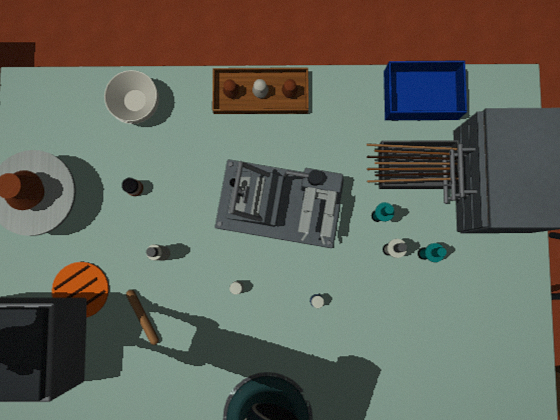

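Candidates for the barrel: white with grey stub at scene (165,265) / top (395,248); turquoise at scene (123,285) and (203,280), so not meant; jar with no flange at scene (329,170) / top (155,252); and small pots at top (238,287) and (318,300). My choice is scene (165,265). I'll measure it now and take a close crop.

```bash
cat > h.py <<'E'
import numpy as np,cv2
from scipy.spatial.transform import Rotation as R
def cloud(c):
    z=c["z_map"];K=np.array(c["intrinsics"]);v,u=np.indices(z.shape)
    p=np.stack([(u-K[0,2])/K[0,0]*z,(v-K[1,2])/K[1,1]*z,z],-1)
    P=p@R.from_rotvec(c["orientation"]).as_matrix().T+np.array(c["position"])
    P[z==0]=np.nan; return P
E
python3 - <<'E'
from h import *
import pickle
d=pickle.load(open("d0.pkl","rb"))
C={n:cloud(d[n]) for n in d}
T=C["top"]
# table check
for n in C:
    P=C[n].reshape(-1,3);m=(abs(P[:,2])<.01)&(P[:,0]>.3)&(P[:,0]<.9)&(abs(P[:,1])<.4);print(n,"table z",np.median(P[m,2]))
# base plate
reg=np.zeros(T.shape[:2],bool);reg[150:260,205:365]=1
m=(reg&(T[...,2]>.006)).astype(np.uint8)
m12=(reg&(abs(T[...,2]-.012)<.004)); 
r=cv2.minAreaRect((T[m12][:,:2]*1000).astype(np.float32));print("base rect",r, cv2.boxPoints(r).tolist())
for lo,hi in((.08,.095),(.119,.129),(.133,.147)):
    mm=reg&(T[...,2]>lo)&(T[...,2]<hi); print(lo,mm.sum(),np.median(T[mm],0) if mm.any() else 0); 
    if mm.any(): r=cv2.minAreaRect((T[mm][:,:2]*1000).astype(np.float32));print(r)
# objects
for nm,(u,v) in dict(barrel=(395,248),tq1=(383,212),tq2=(433,252),jar=(155,252)).items():
    P=T[v-22:v+22,u-22:u+22].reshape(-1,3)
    for lo,hi in((.152,.168),(.098,.112),(.123,.138)):
        Q=P[(P[:,2]>lo)&(P[:,2]<hi)]
        if len(Q)>5: print(nm,lo,len(Q),Q.mean(0).round(4),cv2.minEnclosingCircle((Q[:,:2]*1000).astype(np.float32)))
S=C["scene"]
for nm,(u0,u1,v0,v1) in dict(barrel=(152,182,232,300),jar=(318,340,145,192)).items():
    P=S[v0:v1,u0:u1].reshape(-1,3)
    P=P[P[:,2]>.02]
    for z in(.05,.103,.13,.15):
        Q=P[abs(P[:,2]-z)<.006]
        if len(Q): print("scene",nm,z,len(Q),Q.mean(0).round(4),Q.min(0).round(3),Q.max(0).round(3))
a=cv2.resize(d["scene"]["image"][225:325,95:235],None,fx=3.6,fy=3.6,interpolation=2)
b=cv2.resize(d["scene"]["image"][165:300,215:375],None,fx=4.2,fy=4.2,interpolation=2)
cv2.imwrite("pics/cropA.png",a);cv2.imwrite("pics/cropB.png",b)
E
```

```text
scene table z -0.00017179097412445277
top table z 0.00018350387898036224
base rect ((548.7313232421875, -47.91932678222656), (422.5892028808594, 266.8482360839844), 88.96614837646484) [[411.5165100097656, -256.77215576171875], [678.3212890625, -261.5869140625], [685.9461669921875, 160.93350219726562], [419.141357421875, 165.74826049804688]]
0.08 1036 [ 0.59739336 -0.09555773  0.08630703]
((576.1051635742188, -55.65907287597656), (124.51164245605469, 287.460205078125), 9.886218070983887)
0.119 659 [ 0.50531214 -0.1258594   0.12468935]
((548.7742919921875, -65.63479614257812), (206.05015563964844, 178.8525390625), 80.59928894042969)
0.133 466 [ 0.55406892 -0.12018915  0.14203545]
((552.3693237304688, -57.7886962890625), (213.24522399902344, 126.17948913574219), 78.23719787597656)
barrel 0.152 71 [ 0.4377 -0.3206  0.1597] ((437.33709716796875, -321.3599853515625), 11.181594848632812)
barrel 0.098 196 [ 0.4372 -0.3169  0.106 ] ((438.28497314453125, -321.84271240234375), 24.286941528320312)
barrel 0.123 14 [ 0.438  -0.3131  0.1299] ((438.86700439453125, -317.338623046875), 10.000372886657
[... 714 characters left out ...]
4282 0.2807 0.1292] ((427.93255615234375, 281.11322021484375), 12.126368522644043)
scene barrel 0.05 48 [ 0.4455 -0.3273  0.0502] [ 0.431 -0.335  0.044] [ 0.451 -0.312  0.055]
scene barrel 0.103 218 [ 0.4439 -0.326   0.1052] [ 0.414 -0.347  0.1  ] [ 0.462 -0.298  0.109]
scene barrel 0.13 45 [ 0.4444 -0.3264  0.1305] [ 0.432 -0.333  0.124] [ 0.449 -0.313  0.136]
scene barrel 0.15 47 [ 0.4442 -0.3266  0.1505] [ 0.432 -0.333  0.144] [ 0.449 -0.317  0.156]
scene jar 0.05 39 [0.4385 0.2704 0.0508] [0.417 0.259 0.044] [0.45  0.289 0.056]
scene jar 0.103 65 [0.433  0.2731 0.1014] [0.412 0.259 0.097] [0.45  0.3   0.109]
scene jar 0.13 35 [0.4298 0.2784 0.1288] [0.417 0.266 0.124] [0.44  0.295 0.131]
```

View pics/cropA.png

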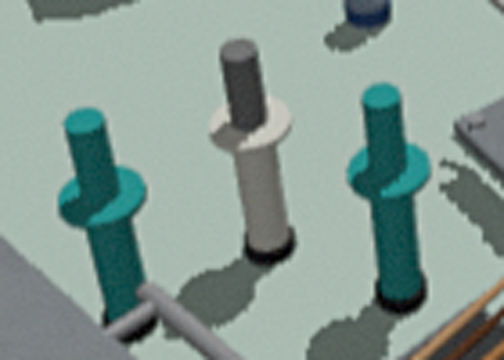

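View pics/cropB.png

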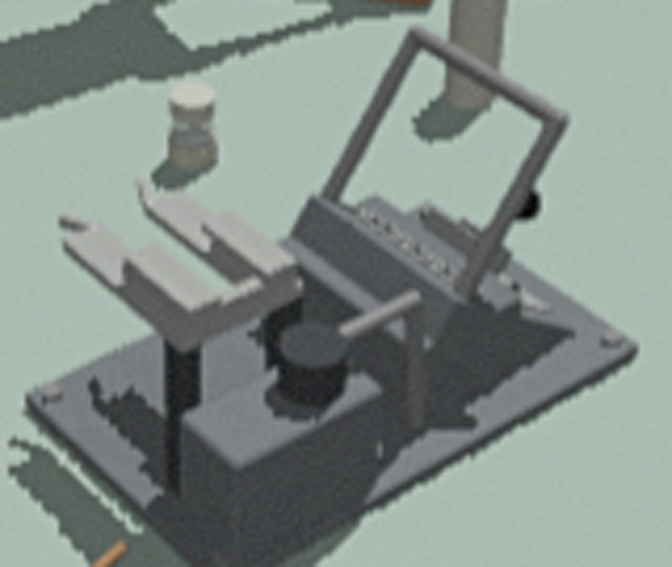

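Crop A confirms the choice: the white-bodied, grey-stubbed barrel stands between two turquoise copies. Crop B shows the dispenser from behind, with the plate's mouth at the upper left facing the robot, the lips at the back, and the toggle ball at crop (528,205). Next I'll fit the dispenser's pose.

```bash
python3 - <<'E'
from h import *
import pickle
d=pickle.load(open("d0.pkl","rb"))
C={n:cloud(d[n]) for n in d}
T=C["top"]
near=(np.hypot(T[...,0]-.56,T[...,1]+.06)<.24)
m=(near&(abs(T[...,2]-.012)<.003)).astype(np.uint8)
m=cv2.morphologyEx(m,cv2.MORPH_OPEN,np.ones((3,3)))
n,l,s,_=cv2.connectedComponentsWithStats(m);print(s[s[:,4]>60].tolist())
k=np.zeros_like(m)
for i in range(1,n):
    if s[i,4]>60:k[l==i]=1
Q=T[k>0][:,:2]
r=cv2.minAreaRect((Q*1000).astype(np.float32));print(r)
# base edge fits: yaw search minimizing rect area w/ percentiles
best=min((np.prod([np.ptp(np.percentile(Q@np.array([[np.cos(a),-np.sin(a)],[np.sin(a),np.cos(a)]])[:,j],[.3,99.7])) for j in(0,1)]),a) for a in np.deg2rad(np.arange(-20,5,.1)))
a=best[1];Rm=np.array([[np.cos(a),-np.sin(a)],[np.sin(a),np.cos(a)]])
L=Q@Rm;lo,hi=np.percentile(L,.2,axis=0),np.percentile(L,99.8,axis=0);c=Rm@((lo+hi)/2)
print("yaw",np.rad2deg(a),"size",hi-lo,"c",c)
np.save("disp.npy",[c[0],c[1],a])
for nme in C:
    P=C[nme].reshape(-1,3);P=P[np.isfinite(P[:,0])]
    X=np.c_[(P[:,:2]-c)@Rm,P[:,2]]*1000
    m=(abs(X[:,0])<140)&(X[:,1]<-55)&(X[:,1]>-145)
    X=X[m]
    print(nme)
    for y0 in range(-142,-58,4):
        A=X[(abs(X[:,1]-y0)<2)&(abs(X[:,2]-125)<3)];B=X[(abs(X[:,1]-y0)<2)&(abs(X[:,2]-143)<3)]
        f=lambda A:(len(A),A[:,0].min().round(),A[:,0].max().round()) if len(A) else 0
        print(y0,"plate",f(A),"lip",f(B))
# ball / toggle: dark blob near panel; guard bar
for nme in C:
    P=C[nme];im=d[nme]["image"].max(-1)
    X=np.concatenate([(P[...,:2]-c)@Rm,P[...,2:]],-1)*1000
    m=(X[...,1]>60)&(X[...,1]<190)&(abs(X[...,0])<80)&(X[...,2]>40)
    q=m&(im<35); print(nme,"dark",q.sum(),np.argwhere(q).mean(0)[::-1],X[q].mean(0) if q.any() else 0,X[q].min(0),X[q].max(0))
    q=m&(X[...,2]>135);print("guard",q.sum(),X[q].mean(0),X[q].min(0),X[q].max(0))
cv2.imwrite("pics/topcrop.png",cv2.resize(d["top"]["image"][150:260,205:365],None,fx=5,fy=5,interpolation=2))
E
```

```text
[[0, 0, 560, 420, 234403]]
((0.0, 0.0), (0.0, 0.0), 0.0)Traceback (most recent call last):
  File "<stdin>", line 16, in <module>
  File "<stdin>", line 16, in <genexpr>
    return _quantile_unchecked(
        a, q, axis, out, overwrite_input, method, keepdims, weights)
    return _ureduce(a,
                    func=_quantile_ureduce_func,
    ...<5 lines>...
                    overwrite_input=overwrite_input,
                    method=method)
    r = func(a, **kwargs)
    result = _quantile(arr,
                       quantiles=q,
    ...<2 lines>...
                       out=out,
                       weights=wgt)
    slices_having_nans = np.isnan(arr[-1, ...])
                                  ~~~^^^^^^^^^
IndexError: index -1 is out of bounds for axis 0 with size 0
```

```bash
cat > fit.py <<'E'
from h import *
import pickle
d=pickle.load(open("d0.pkl","rb"))
C={n:cloud(d[n]) for n in d}
T=C["top"]
near=(np.hypot(T[...,0]-.56,T[...,1]+.06)<.24)
print("noise",np.nanstd(T[270:285,260:300,2]))
zb=cv2.medianBlur(np.nan_to_num(T[...,2]).astype(np.float32),3)
m=(near&(zb>.007)).astype(np.uint8)
m=cv2.morphologyEx(m,cv2.MORPH_OPEN,np.ones((3,3)))
n,l,s,_=cv2.connectedComponentsWithStats(m);i=l[203,282] or 1+np.argmax(s[1:,4]);print(s[i])
low=(l==i)&(zb<.018)
Q=T[low][:,:2]
def ext(a):
    Rm=np.array([[np.cos(a),-np.sin(a)],[np.sin(a),np.cos(a)]]);L=Q@Rm
    return Rm,np.percentile(L,.5,axis=0),np.percentile(L,99.5,axis=0)
a=min(np.deg2rad(np.arange(-20,5,.1)),key=lambda a:np.prod(ext(a)[2]-ext(a)[1]))
Rm,lo,hi=ext(a);c=Rm@((lo+hi)/2)
print("yaw",np.rad2deg(a),"size",hi-lo,"c",c)
np.save("disp.npy",[c[0],c[1],a])
for nme in C:
    P=C[nme].reshape(-1,3);P=P[np.isfinite(P[:,0])]
    X=np.c_[(P[:,:2]-c)@Rm,P[:,2]]*1000
    m=(abs(X[:,0])<140)&(X[:,1]<-55)&(X[:,1]>-145)
    X=X[m]
    print(nme)
    for y0 in range(-142,-58,4):
        A=X[(abs(X[:,1]-y0)<2)&(abs(X[:,2]-125)<4)];B=X[(abs(X[:,1]-y0)<2)&(abs(X[:,2]-143)<4)]
        f=lambda A:(len(A),A[:,0].min().round(),A[:,0].max().round()) if len(A) else 0
        print(y0,"plate",f(A),"lip",f(B))
for nme in C:
    P=C[nme];im=d[nme]["image"].max(-1)
    X=np.concatenate([(P[...,:2]-c)@Rm,P[...,2:]],-1)*1000
    m=(X[...,1]>60)&(X[...,1]<190)&(abs(X[...,0])<80)&(X[...,2]>40)
    q=m&(im<35)
    if q.any(): print(nme,"dark",q.sum(),np.argwhere(q).mean(0)[::-1],X[q].mean(0),X[q].min(0),X[q].max(0))
    q=(X[...,1]>30)&(X[...,1]<190)&(abs(X[...,0])<80)&(X[...,2]>142)
    if q.any():print("guard",q.sum(),X[q].mean(0),X[q].min(0),X[q].max(0))
cv2.imwrite("pics/topcrop.png",cv2.resize(d["top"]["image"][150:260,205:365],None,fx=5,fy=5,interpolation=2))
E
python3 fit.py
```

```text
noise 0.0028217244677862753
[ 215  160  128   88 8472]
yaw -10.09999999999986 size [0.18803643 0.31747935] c [ 0.56120852 -0.03032313]
scene
-142 plate (37, np.float64(-71.0), np.float64(34.0)) lip 0
-138 plate (60, np.float64(-70.0), np.float64(36.0)) lip (8, np.float64(-2.0), np.float64(35.0))
-134 plate (55, np.float64(-72.0), np.float64(37.0)) lip (41, np.float64(-21.0), np.float64(37.0))
-130 plate (31, np.float64(-95.0), np.float64(38.0)) lip (29, np.float64(-19.0), np.float64(35.0))
-126 plate (27, np.float64(-92.0), np.float64(36.0)) lip (30, np.float64(-19.0), np.float64(36.0))
-122 plate (24, np.float64(-84.0), np.float64(36.0)) lip (37, np.float64(-22.0), np.float64(36.0))
-118 plate (18, np.float64(-77.0), np.float64(36.0)) lip (29, np.float64(-19.0), np.float64(36.0))
-114 plate (11, np.float64(-77.0), np.float64(38.0)) lip (4, np.float64(-17.0), np.float64(23.0))
-110 plate (4, np.float64(34.0), np.float64(37.0)) lip 0
-106 plate (3, np.float64(35.0), np.float64(37.0)) lip 0
-102 plate (5, np.float64(33.0), np.float64(37.0)) lip 0
-98 plate (5, np.float64(33.0), np.floa
[... 2530 characters left out ...]
)) lip (26, np.float64(-20.0), np.float64(34.0))
-62 plate (59, np.float64(-71.0), np.float64(34.0)) lip 0
scene dark 13 [340.69230769 213.84615385] [ 30.55275443 116.73758825  96.28133797] [ 27.56451298 112.3276826   91.17159144] [ 33.90196827 122.02646301 101.81147114]
guard 377 [  6.16419047  91.73569431 170.11860844] [-63.32557874  70.61224252 142.03693874] [ 65.30316544 105.08604945 184.01468717]
top dark 49 [235.2244898  184.73469388] [ 15.91495998 113.30761106  93.91543649] [-64.87056505  68.95684808  45.64326543] [ 59.76111867 127.71250598 177.80807213]
guard 383 [ -1.02985679  96.12981414 174.51752736] [-63.77575749  69.94830697 142.0812549 ] [ 63.92176601 108.13743215 187.3875419 ]
```

View pics/topcrop.png

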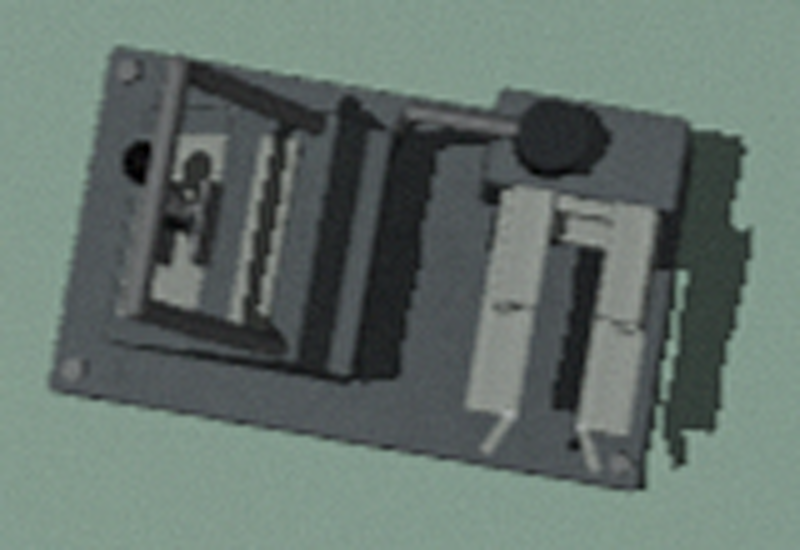

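Crop of top view: the base fits cleanly (188 x 317 mm, yaw -10.1°). Plate edges land at x = -95, -74 and -21, so the seat is at dispenser (0,-100). Ball at crop (135,160) and guard bar at crop (165,190) match pivot (0,90,48) mm. I'll check IK for every step, then pick the barrel.

```bash
cat >> h.py <<'E'
cx,cy,ya=np.load("disp.npy")
RD=R.from_euler("z",ya).as_matrix(); OD=np.array([cx,cy,0])
W=lambda p:OD+RD@np.array(p,float)          # dispenser frame (m) -> world
def rot(z,y):                               # tool rotation from its z and y axes (world)
    z=z/np.linalg.norm(z);y=y-z*(y@z);y=y/np.linalg.norm(y)
    return R.from_matrix(np.c_[np.cross(y,z),y,z]).as_rotvec()
DOWN=lambda s:rot(np.array([0,0,-1.]),s*RD[:,0])
SEAT=W([0,-.1,.125]); PIV=np.array([0,.09,.048])
def stem(t):                                # flip angle -> stem direction, swing tangent (dispenser frame)
    n=np.array([0,np.sin(np.deg2rad(35)),np.cos(np.deg2rad(35))]);x=np.array([1.,0,0]);b=.44-t
    return n*np.cos(b)+x*np.sin(b), x*np.cos(b)-n*np.sin(b)
def tog(t,r,s,k=1.):                        # TCP pose holding the ball at radius r; k = share of lean followed by tool
    d,_=stem(t); dz,ty=stem(.44+(t-.44)*k)
    g=PIV+d*r
    return W(g-dz*.019),rot(-RD@dz,s*RD@ty)
def st(m):
    q=m.state();print("t",round(q["clock"],1),"tcp",q["tool_pos"].round(4),"F",q["contact_force"].round(1),"w",round(q["gripper_width"],4),"g",round(q["grasp_force"],1))
BAR=np.array([.4378,-.3213])
E
python3 - <<'E'
from h import *
from cell import manip,inverse_kinematics as ik
f=lambda q:None if q is None else np.round(q,2).tolist()
print("seat",SEAT)
for s in(1,-1):
    print(s,"pick",f(ik([*BAR,.126],DOWN(s))),"seat",f(ik(SEAT+[0,0,.026],DOWN(s))))
    for k in(1,.5,0):
        for t,r in((0,.16),(0,.058),(.44,.07),(.88,.07),(.88,.16)): print(k,t,r,f(ik(*tog(t,r,s,k))))
E
```

```text
seat [ 0.54367185 -0.12877344  0.125     ]
1 pick [-0.68, 0.11, 2.0, -0.0, 1.03, -0.5] seat [-0.28, 0.12, 1.95, -0.0, 1.08, -0.1]
1 0 0.16 [0.29, 0.74, 1.24, -0.29, 1.84, 0.62]
1 0 0.058 [0.25, 0.7, 1.45, -0.3, 1.66, 0.65]
1 0.44 0.07 [0.39, 0.46, 1.76, -0.52, 1.32, 0.8]
1 0.88 0.07 [0.52, 0.27, 2.1, -0.91, 1.02, 1.16]
1 0.88 0.16 [0.64, 0.19, 2.05, -0.81, 1.17, 1.1]
0.5 0 0.16 [0.34, 0.63, 1.38, -0.39, 1.65, 0.66]
0.5 0 0.058 [0.3, 0.6, 1.59, -0.41, 1.48, 0.7]
0.5 0.44 0.07 [0.39, 0.46, 1.76, -0.52, 1.32, 0.8]
0.5 0.88 0.07 [0.47, 0.34, 1.96, -0.69, 1.15, 0.96]
0.5 0.88 0.16 [0.57, 0.26, 1.92, -0.62, 1.29, 0.95]
0 0 0.16 [0.39, 0.52, 1.53, -0.51, 1.46, 0.72]
0 0 0.058 [0.36, 0.5, 1.73, -0.54, 1.3, 0.78]
0 0.44 0.07 [0.39, 0.46, 1.76, -0.52, 1.32, 0.8]
0 0.88 0.07 [0.41, 0.42, 1.83, -0.52, 1.3, 0.83]
0 0.88 0.16 [0.5, 0.34, 1.8, -0.47, 1.43, 0.84]
-1 pick None seat None
1 0 0.16 [0.29, 0.74, 1.24, -0.29, 1.84, -2.52]
1 0 0.058 [0.25, 0.7, 1.45, -0.3, 1.66, -2.49]
1 0.44 0.07 [0.39, 0.46, 1.76, -0.52, 1.32, -2.34]
1 0.88 0.07 [0.52, 0.27, 2.1, -0.91, 1.02, -1.99]
1 0.88 0.16 [0.64, 0.19, 2.05, -0.81, 1.17, -2.04]
0.5 0 0.16 [0.34, 0.63, 1.38, -0.39, 1.65, -2.49]
0.5 0 0.058 [0.3, 0.6, 1.59, -0.41, 1.48, -2.44]
0.5 0.44 0.07 [0.39, 0.46, 1.76, -0.52, 1.32, -2.34]
0.5 0.88 0.07 [0.47, 0.34, 1.96, -0.69, 1.15, -2.18]
0.5 0.88 0.16 [0.57, 0.26, 1.92, -0.62, 1.29, -2.19]
0 0 0.16 [0.39, 0.52, 1.53, -0.51, 1.46, -2.42]
0 0 0.058 [0.36, 0.5, 1.73, -0.54, 1.3, -2.36]
0 0.44 0.07 [0.39, 0.46, 1.76, -0.52, 1.32, -2.34]
0 0.88 0.07 [0.41, 0.42, 1.83, -0.52, 1.3, -2.31]
0 0.88 0.16 [0.5, 0.34, 1.8, -0.47, 1.43, -2.3]
```

All reachable with s=1. Now the pick.

```bash
python3 - <<'E'
from h import *
from cell import manip,cams
D=DOWN(1)
p=manip.state()["tool_pos"];manip.move_linear(p+[0,0,.1],rate=.25)
manip.set_gripper(.055)
manip.move_pose([*BAR,.25],D);st(manip)
manip.move_linear([*BAR,.19],rate=.2)
manip.move_linear([*BAR,.126],rate=.1);st(manip)
manip.set_gripper(.0,force=18);st(manip)
manip.move_linear([*BAR,.154],rate=.1);st(manip)
# line up 60 mm in front of the mouth, carry above
M=W([-.145,-.1,.154]);manip.move_linear(M,rate=.15);st(manip)
c=cams.capture("top");cv2.imwrite("pics/held.png",cv2.resize(c["image"][150:330,230:450],None,fx=3,fy=3))
P=cloud(c).reshape(-1,3)
import pickle;pickle.dump({n:cams.capture(n) for n in("scene","top")},open("d1.pkl","wb"))
E
```

```text
t 4.8 tcp [ 0.4383 -0.3209  0.2501] F [ 0.1 -0.2 -0.2] w 0.0551 g 0.0
t 6.0 tcp [ 0.4383 -0.3217  0.1266] F [0.6 0.3 0.5] w 0.0549 g 0.0
t 6.6 tcp [ 0.4378 -0.3214  0.1262] F [-0.1  0.6  1.8] w 0.0216 g 18.0
t 7.0 tcp [ 0.438  -0.3215  0.1544] F [ 0.5  0.1 -1.8] w 0.0212 g 18.0
t 8.7 tcp [ 0.4011 -0.1038  0.1541] F [ 0.1 -0.8 -1.9] w 0.0216 g 18.0
```

```bash
python3 - <<'E'
from h import *
import pickle
d=pickle.load(open("d1.pkl","rb"))
for n in d:
    P=cloud(d[n]).reshape(-1,3);P=P[np.isfinite(P[:,0])]
    X=(P-OD)@RD*1000
    X=X[(abs(X[:,0]+145)<35)&(abs(X[:,1]+100)<35)]
    for lo,hi in((30,40),(60,110),(124,138)):
        Q=X[(X[:,2]>lo)&(X[:,2]<hi)]
        if len(Q)>4: print(n,lo,len(Q),Q.mean(0).round(1),np.percentile(Q,3,axis=0).round(1),np.percentile(Q,97,axis=0).round(1))
s=d["scene"]["image"];cv2.imwrite("pics/held2.png",cv2.resize(s[130:300,160:380],None,fx=3.4,fy=3.4,interpolation=2))
E
```

```text
scene 30 47 [-135.8 -107.1   36.1] [-148.7 -118.3   31.4] [-127.4  -90.3   39.6]
scene 60 135 [-136.9 -108.5   87.3] [-147.2 -114.6   62. ] [-130.5  -95.2  109.2]
scene 124 153 [-137.4 -106.2  133. ] [-163.4 -123.8  128.6] [-120.5  -81.8  136.8]
```

View pics/held2.png

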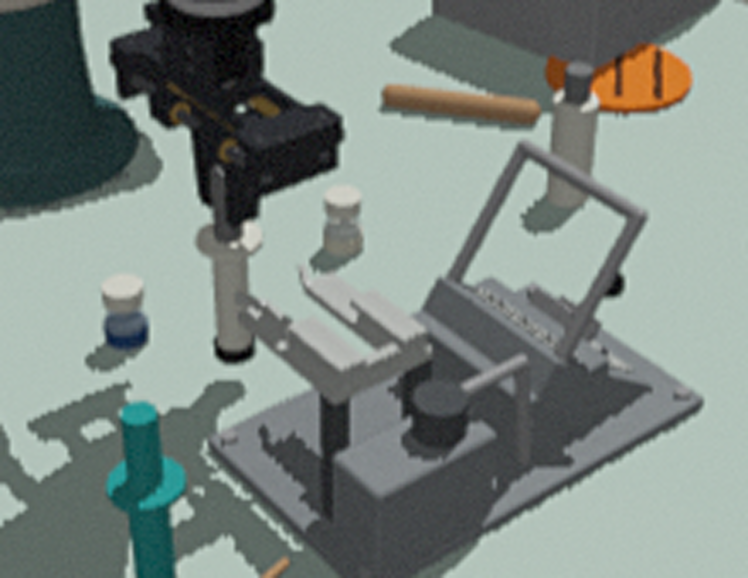

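The view shows the barrel held upright in front of the mouth at (230,290), with the slot clear. I'll slide it in while watching the force.

```bash
python3 - <<'E'
from h import *
from cell import manip,cams
for x in(-.1,-.085,-.07,-.05,-.03,-.02,-.01,-.004,0.0):
    manip.move_linear(W([x,-.1,.154]),rate=.06)
    q=manip.state();F=RD.T@(q["contact_force"]);print(x,F.round(1),(RD.T@(q["tool_pos"]-OD)).round(4),round(q["clock"],1))
    if max(abs(F[:2]))>14: print("STOP");break
import pickle;d={n:cams.capture(n) for n in("scene","top")};pickle.dump(d,open("d2.pkl","wb"))
cv2.imwrite("pics/in.png",cv2.resize(d["scene"]["image"][150:300,200:350],None,fx=3.6,fy=3.6,interpolation=2))
E
```

```text
-0.1 [-0.2  0.2 -1.7] [-0.1004 -0.0999  0.1538] 9.7
-0.085 [-0.4 -0.1 -2. ] [-0.0846 -0.1     0.1541] 10.1
-0.07 [-0.7 -1.3 -1.8] [-0.0696 -0.1     0.154 ] 10.5
-0.05 [-0.1  0.3 -1.9] [-0.0498 -0.1     0.1539] 11.0
-0.03 [ 0.7  0.3 -1.8] [-0.0298 -0.1     0.1539] 11.5
-0.02 [-0.1 -0.4 -1.6] [-0.0196 -0.1     0.1541] 11.8
-0.01 [-1.3 -0.1 -1.6] [-0.0096 -0.1     0.1541] 12.1
-0.004 [-0.6  0.  -1.4] [-0.0036 -0.1     0.154 ] 12.3
0.0 [-0.4 -0.2 -2.1] [ 0.0002 -0.1     0.154 ] 12.6
```

```bash
python3 - <<'E'
from h import *
from cell import manip,cams
for x in(.001,.002,.003,.004,.005,.006,.007):
    manip.move_linear(W([x,-.1,.154]),rate=.03)
    q=manip.state();F=RD.T@(q["contact_force"]);print(x,F.round(1))
    if F[0]<-3.5: break
x-=.0015
manip.move_linear(W([x,-.1,.154]),rate=.03)
for z in(.153,.152,.151,.150,.149):
    manip.move_linear(W([x,-.1,z]),rate=.03);q=manip.state();F=q["contact_force"];print(z,F.round(1))
    if F[2]>1.5: break
manip.set_gripper(.03);manip.dwell(.3);st(manip)
manip.move_linear(W([x,-.1,.24]),rate=.12)
p=W([-.05,.02,.32]);manip.move_linear(p,rate=.25);st(manip)
import pickle;d={n:cams.capture(n) for n in("scene","top")};pickle.dump(d,open("d2.pkl","wb"))
cv2.imwrite("pics/in.png",cv2.resize(d["scene"]["image"][150:300,200:380],None,fx=4,fy=4,interpolation=2))
for n in d:
    P=cloud(d[n]).reshape(-1,3);P=P[np.isfinite(P[:,0])];X=(P-OD)@RD*1000
    X=X[(abs(X[:,0])<14)&(abs(X[:,1]+100)<14)]
    for lo,hi in((178,192),(150,178)):
        Q=X[(X[:,2]>lo)&(X[:,2]<hi)]
        if len(Q)>4: print(n,lo,len(Q),Q.mean(0).round(1),Q.min(0).round(1),Q.max(0).round(1))
    # ball: dark
    Pm=cloud(d[n]);Y=(Pm-OD)@RD*1000
    g=(d[n]["image"].max(-1)<40)&(np.linalg.norm(Y-[25,120,91],axis=-1)<18);print("ball",g.sum(),Y[g].mean(0) if g.any() else 0)
E
```

```text
0.001 [-0.5  0.3 -1.6]
0.002 [-0.2 -0.  -1. ]
0.003 [-5.1 -0.8  1.3]
0.153 [ 0.9  0.5 -2. ]
0.152 [ 0.2  0.6 -1.2]
0.151 [-0.4  0.2  0.3]
0.15 [-2.3  0.9  5.4]
t 15.3 tcp [ 0.5451 -0.129   0.1499] F [0.7 0.5 0.9] w 0.0296 g 0.0
t 17.0 tcp [ 0.5151 -0.0022  0.3189] F [ 0.4  0.1 -0.5] w 0.0298 g 0.0
scene 178 66 [   4.1 -102.3  183.1] [  -7.4 -111.8  178.3] [ 13.9 -89.1 186.3]
scene 150 101 [   8.4 -105.4  163.8] [  -2.  -112.6  150.1] [ 13.8 -93.1 177.6]
ball 14 [ 30.39172941 116.71565049  96.38617742]
top 178 69 [  2.  -99.9 184.7] [  -8.5 -109.4  178.7] [ 12.3 -89.6 190.1]
top 150 13 [ -5.4 -96.2 163. ] [  -8.3 -106.9  150.9] [  1.8 -89.3 174.8]
ball 0 0
```

View pics/in.png

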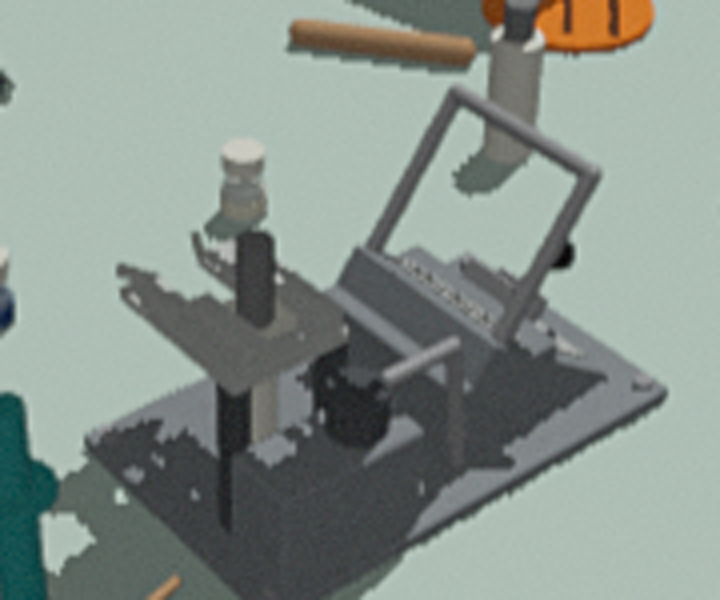

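Barrel is home: the stub top reads at 185 mm and the stop was felt at x≈+2.8 mm. That puts the origin about 1.3 mm further on, so I'll shift the pivot by that. The ball at (563,253) agrees with the prediction within about 1 mm. Now the toggle grasp.

```bash
sed -i 's/PIV=np.array(\[0,/PIV=np.array([.001,/' h.py; python3 - <<'E'
from h import *
from cell import manip,cams,inverse_kinematics as ik
manip.set_gripper(.046)
r=.25
while ik(*tog(0,r,1)) is None: r-=.01
print(r)
manip.move_pose(*tog(0,r,1));st(manip)
p,o=tog(0,.11,1);manip.move_linear(p,rate=.2);st(manip)
p,o=tog(0,.059,1);manip.move_linear(p,rate=.07);st(manip)
import pickle;d={n:cams.capture(n) for n in("scene","top")};pickle.dump(d,open("d3.pkl","wb"))
a=cv2.resize(d["scene"]["image"][120:270,270:420],(400,400),interpolation=2);b=cv2.resize(d["top"]["image"][140:260,190:310],(400,400),interpolation=2)
cv2.imwrite("pics/tog.png",np.hstack([a,b]))
E
```

```text
0.25
t 18.6 tcp [0.6962 0.1582 0.2204] F [-0.2 -0.2 -0.2] w 0.0459 g 0.0
t 19.5 tcp [0.6257 0.0975 0.118 ] F [ 1.1 -0.3  0.9] w 0.0459 g 0.0
t 20.3 tcp [0.5987 0.0756 0.0779] F [ 0.  -0.8  0.2] w 0.0458 g 0.0
```

View pics/tog.png

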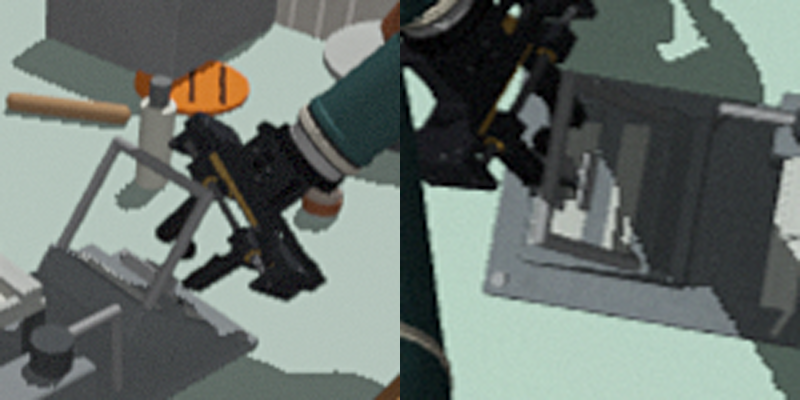

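The ball at (188,250) lies between the two finger tips at (165,238) and (190,283), and the body is clear of the guard. Close, pull and check.

```bash
python3 - <<'E'
from h import *
from cell import manip
manip.set_gripper(0,force=35);st(manip)
if abs(manip.state()["gripper_width"]-.022)<.004:
    for r in(.062,.065,.068,.071):
        manip.move_linear(tog(0,r,1)[0],rate=.03)
        F=manip.state()["contact_force"];s,t=stem(0);print(r,"axial",round(F@(RD@s),1),"tang",round(F@(RD@t),1))
    st(manip)
E
```

```text
t 21.0 tcp [0.5977 0.0761 0.0781] F [-3.5  4.2  3.7] w 0.0195 g 35.0
0.062 axial -3.9 tang -4.6
0.065 axial -5.9 tang -4.5
0.068 axial -7.2 tang -4.5
0.071 axial -7.2 tang -3.9
t 22.0 tcp [0.602  0.08   0.0846] F [-6.9 -1.4 -4. ] w 0.0192 g 35.0
```

```bash
python3 - <<'E'
from h import *
from cell import manip
manip.set_gripper(0,force=55);st(manip)
s,t=stem(0)
for r in(.071,.0725,.074,.0755):
    manip.move_linear(tog(0,r,1)[0],rate=.03)
    q=manip.state();F=q["contact_force"];print(r,"axial",round(F@(RD@s),1),"tang",round(F@(RD@t),1),"x",round(F@(RD@np.cross(s,t)),1),round(q["gripper_width"],4),q["moment"].round(2))
    if F@(RD@s)<-14:break
import pickle
from cell import cams
d={n:cams.capture(n) for n in("scene",)};a=cv2.resize(d["scene"]["image"][170:240,310:400],None,fx=7,fy=7,interpolation=2);cv2.imwrite("pics/pull.png",a)
E
```

```text
t 22.2 tcp [0.6019 0.0798 0.0845] F [-8.2 -1.2 -3.7] w 0.0188 g 55.0
0.071 axial -6.9 tang -4.5 x 0.1 0.0186 [ 0.18  0.38 -0.39]
0.0725 axial -8.0 tang -4.6 x -2.3 0.0191 [ 0.21  0.39 -0.41]
0.074 axial -7.9 tang -4.4 x -0.8 0.0188 [ 0.21  0.39 -0.37]
0.0755 axial -9.6 tang -3.8 x -0.5 0.019 [ 0.17  0.28 -0.36]
```

View pics/pull.png

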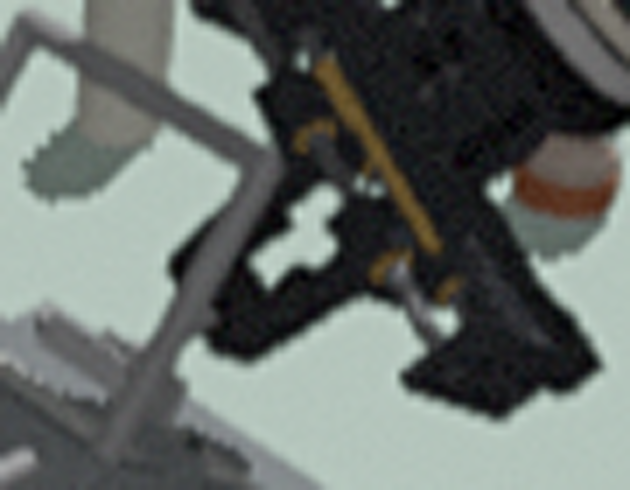

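The pull is complete: axial force rose through 8 N (the full-extension value) to 9.6 N at the stop, and the ball stayed gripped (the picture shows the fingers shut on it at (240,300)). Now flip, correcting the radius from the axial force.

```bash
python3 - <<'E'
from h import *
from cell import manip
r=.0755
for a in np.arange(.04,.881,.04):
    p,o=tog(a,r,1);manip.move_linear(p,rate=.05,rot=o)
    q=manip.state();F=RD.T@q["contact_force"];s,t=stem(a);ax,tg=F@s,F@t
    print(round(a,2),round(r,4),"ax",round(ax,1),"tan",round(tg,1),"x",round(F@np.cross(s,t),1),round(q["gripper_width"],4),round(q["clock"],1))
    if ax>-6.5 and a<.6 or abs(tg)>20: print("STOP");break
    if ax>-8.5:r+=.001
    elif ax<-13:r-=.001
E
```

```text
0.04 0.0755 ax -9.8 tan -1.0 x -0.3 0.0191 23.5
0.08 0.0755 ax -10.2 tan -1.9 x -0.9 0.0187 23.7
0.12 0.0755 ax -10.0 tan -1.2 x 0.0 0.0187 24.0
0.16 0.0755 ax -9.7 tan -0.4 x 0.1 0.0188 24.2
0.2 0.0755 ax -9.5 tan -1.5 x -0.3 0.019 24.5
0.24 0.0755 ax -10.1 tan -1.3 x 0.2 0.0188 24.7
0.28 0.0755 ax -10.8 tan -1.5 x 0.3 0.0189 25.0
0.32 0.0755 ax -11.0 tan -0.8 x 1.1 0.0186 25.2
0.36 0.0755 ax -10.3 tan -1.7 x 0.6 0.0187 25.5
0.4 0.0755 ax -11.1 tan -1.0 x -0.0 0.0188 25.7
0.44 0.0755 ax -11.5 tan -0.8 x 1.2 0.019 26.0
0.48 0.0755 ax -11.7 tan -1.5 x 0.8 0.0185 26.2
0.52 0.0755 ax -11.8 tan -0.1 x 0.7 0.0187 26.5
0.56 0.0755 ax -12.1 tan 0.3 x 1.1 0.0186 26.7
0.6 0.0755 ax -11.6 tan -1.2 x 1.0 0.0187 27.0
0.64 0.0755 ax -12.5 tan -0.6 x 1.7 0.0187 27.2
0.68 0.0755 ax -13.3 tan 0.1 x 0.7 0.0188 27.5
0.72 0.0745 ax -7.8 tan -1.7 x 0.7 0.019 27.7
0.76 0.0755 ax -18.1 tan 1.0 x 0.9 0.0191 28.0
0.8 0.0745 ax -13.0 tan -1.5 x 1.3 0.0186 28.2
0.84 0.0745 ax -12.5 tan -0.7 x -0.3 0.0188 28.5
0.88 0.0745 ax -14.1 tan -0.1 x 0.9 0.019 28.7
```

```bash
python3 - <<'E'
from h import *
from cell import manip,cams
for a,r in((.89,.0745),(.89,.070),(.885,.066),(.885,.0635)):
    p,o=tog(a,r,1);manip.move_linear(p,rate=.04,rot=o)
    F=RD.T@manip.state()["contact_force"];s,t=stem(a);print(r,"ax",round(F@s,1),"tan",round(F@t,1))
manip.set_gripper(.046);manip.dwell(.3);st(manip)
p,o=tog(.88,.16,1);manip.move_linear(p,rate=.1,rot=o)
p,o=tog(.88,.22,1);manip.move_linear(p,rate=.2);st(manip)
manip.move_linear(manip.state()["tool_pos"]+[-.08,.1,.12],rate=.25);manip.dwell(.3);st(manip)
d={n:cams.capture(n) for n in("scene","top")}
a=cv2.resize(d["scene"]["image"][150:300,220:370],(400,400),interpolation=2);b=cv2.resize(d["top"]["image"][140:270,200:330],(400,400),interpolation=2)
cv2.imwrite("pics/end.png",np.hstack([a,b]))
for n in d:
    Y=(cloud(d[n])-OD)@RD*1000;im=d[n]["image"].max(-1)
    e=(PIV+stem(.88)[0]*.058)*1000
    g=(im<40)&(np.linalg.norm(Y-e,axis=-1)<25);print(n,"expected",e.round(),"seen",g.sum(),Y[g].mean(0).round(1) if g.any() else 0)
    g=(abs(Y[...,0])<16)&(abs(Y[...,1]+100)<16)&(Y[...,2]>178);print("stub",Y[g].mean(0).round(1),Y[g].min(0).round(1),Y[g].max(0).round(1))
E
```

```text
0.0745 ax -14.0 tan 0.6
0.07 ax -7.1 tan -1.9
0.066 ax -6.9 tan -3.7
0.0635 ax -5.3 tan -5.5
t 30.6 tcp [0.5631 0.0841 0.0808] F [-0.6 -0.5 -0.2] w 0.0462 g 0.0
t 32.2 tcp [0.5121 0.1759 0.1967] F [-0.4 -1.1 -0.5] w 0.0463 g 0.0
t 33.3 tcp [0.4322 0.2749 0.3159] F [ 0.2 -0.1 -0.4] w 0.0458 g 0.0
scene expected [-24. 120.  91.] seen 32 [-19.6 114.4  96.9]
stub [   4.3 -102.1  183. ] [  -8.4 -112.7  178. ] [ 13.1 -89.7 185.8]
top expected [-24. 120.  91.] seen 29 [-23.4 119.9  97.9]
stub [  2.3 -99.7 184.5] [  -7.7 -109.4  179.2] [ 13.2 -89.8 189.8]
```

View pics/end.png

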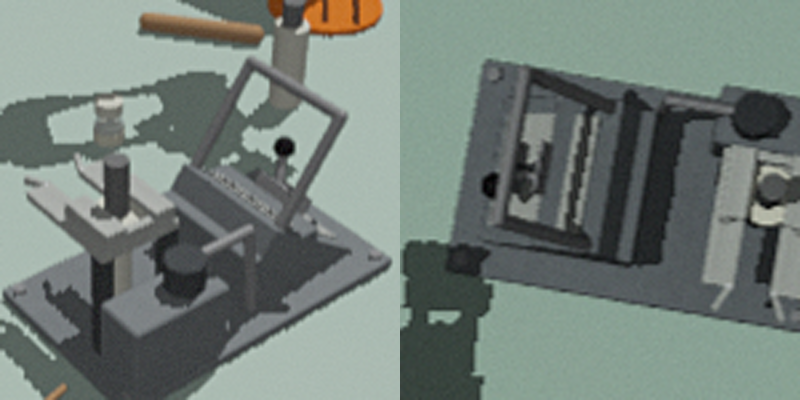

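The final view shows the ball at (283,147), flipped to the front. Its measured position matches the pushed-in 'on' position. The barrel hangs home at (117,190) and the jar is still standing.

```bash
python3 -c "
from cell import order
print(order.close_job())"
```

```text
the job is handed in; nothing more can be done
None
```

I handed in the job after about 33 s of the 67 s limit: in the final images the barrel hangs home in the plate, the toggle is flipped to the front with its stem back in, and the jar is still standing; no verdict came back.

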